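# Lock the dust filter cap

## Task

Two steel dust-filter pots stand on the woodworker's bench. Lock the red bayonet cap: take its bar handle, push the cap straight down against the spring, turn it a quarter turn clockwise (seen from above) so that the bar lies crosswise to the pot's side pipe, then let it rise into its seat and let go. Do not turn the blue cap, which is already locked.

Things in the scene. Friction and masses are not known exactly. Their poses are not given: they have to be found in the camera images.
- red_grip (a point): Point inside the red cap's bar handle, on the cap's axis, 24 mm above its disc. Bar: 64 mm long (along x), 18 mm thick (y), its top 18 mm above this point; pinch it across its thickness. Disc: 92 mm across, 10 mm thick, underside 34 mm below this point. z up. Cap about 0.18 kg, loose. At the start it stands on the spring, bar along the pipe, this point 50 mm above the rim.
- red_pot_rim (a point): Centre of the rim of the red cap's pot: fixed upright steel cylinder, 112 mm across, rim 100 mm above the bench. z up; x points to its side pipe (stub 45 mm up, reaching 98 mm from the axis). Bar along x: open. Along y: locked. In the notch the cap rests with its grip point 46 mm above the rim, 4 mm lower than at the start.
- red_spring (a joint): How far the spring under the red cap is pressed down, m. 0 at the start, 0.016 when the disc meets the rim, 0.004 when locked. Pushing takes about 2 N at first, 14 N at 0.016. The cap turns only while 0.010 or more down, only clockwise from above, and meets a stop about 10 degrees past a quarter turn; let up there, it rises into the notch and stays.
- blue_cap (a joint): How far the blue cap on the second, like pot has been turned, rad; 0 at the start. Same sizes as the red one; already locked, its bar crosswise to its pot's pipe, its bar's top 164 mm above the bench, at least 0.28 m to one side of the red one. It must not be turned.
Not all that is in view belongs to the job. What is shaped like the part that bears red_pot_rim but pink is not meant.

How it is judged (in metres and radians):
On the way, in this order (a step that is already met when the one before it is completed fails the run):
1. the red cap is pushed down at least 8 mm against its spring (z of red_grip in the frame of red_pot_rim below 0.042 m and horizontal distance between red_grip and red_pot_rim below 0.015 m), for 0.05 s.
2. still pushed down, it is turned towards the locked direction (z of red_grip in the frame of red_pot_rim below 0.043 m and angle between the x axis of red_grip and the y axis of red_pot_rim, either way round below 0.6 rad).
At the end, for the whole second after the job is handed in: The red cap is locked: its bar within 15 degrees of crosswise to the pot's pipe, risen into its seat (grip point 43.5 to 48 mm above the rim, within 10 mm of the axis, tilted less than 6 degrees) and let go; the blue cap within 0.2 rad (11 degrees) of where it was (angle between the x axis of red_grip and the y axis of red_pot_rim, either way round below 0.26 rad and z of red_grip in the frame of red_pot_rim between 0.0435 and 0.048 m and horizontal distance between red_grip and red_pot_rim below 0.01 m and angle between red_grip's own z axis and vertical below 0.1 rad and value of joint blue_cap between -0.2 and 0.2 rad); the robot touches nothing.
It fails at once if the blue cap is turned more than 0.2 rad (value of joint blue_cap above 0.2 rad or value of joint blue_cap below -0.2 rad).
It also fails if it takes over 32 s, if anything falls off the work surface, if the arm or the gripper's body presses on something with over 40 N, if the wrist force passes 120 N, or if a joint passes its speed limit or range.

## Robot

A 6-joint arm with a two-finger parallel gripper is mounted at the origin on the work surface. World frame = base frame: x ahead of the robot, y to its left, z up, the work surface at z = 0. Lengths are in m, angles in degrees, forces in N, time in s.
With the tool pointing down it reaches from about 0.35 to 0.875 m from the base axis. Payload 4.2 kg.
Tool frame: the origin (TCP) lies midway between the tips of the shut fingers; the grasp point (between the pads) lies 19 mm behind it; y points along the fingers, x is the direction in which the jaws open and shut, and the axes are right-handed (so a half turn about y gives the same grasp; the last joint's range is limited). The gripper opens to 87 mm and grips with 3 to 60 N. Pads are 19 mm wide; open, the fingers measure 117 mm over their backs; the gripper's body (75 mm by 190 mm) begins 51 mm behind the grasp point.
Start: joints at [-49.355, 22.042, 0.453, 0, -68.411, -14.817], TCP at [0.272, -0.563, 0.223] pointing down, gripper open.
Joint ranges: [-179.83, 179.83], [-69.29, 118.12], [-61.27, 80.66], [-181.25, 117.63], [-171.15, -9.14], [-177.46, 177.46]. Speed limits (degrees/s): [159.86, 159.86, 180, 180, 180, 180].

## Interface

Orientations are given as a 3x3 rotation matrix whose columns are the frame's x, y, z axes.
In Python, from station import * gives the robot as it stands.
- The arm moves only by the tool jog_arm, never from a script. Its argument "series" is a list of rows, each a list of 3 entries, a list of its own where there are three numbers: the shift along the tool's x, y, z in m, then the turn, a rotation vector about the tool's x, y, z in degrees, then the finger opening in m, from 0 to 0.087. A call has 1 to 10 rows; each row shifts and turns the commanded pose from where the row before left it, along the tool's axes as they then stand; what a row does not reach is not made up. A row lasts 1/8 s, in which the tool goes at most 62.5 mm and 10.7 degrees, less where a joint would pass 70% of its speed; a pose out of reach is approached as far as the arm can. A call is refused whole if a number of a shift passes 0.0625 or a number of a turn 10.7, either way. A call with a gripper value outside its range is refused whole. The fingers move at their own pace and stop on an object; the grip force is fixed at half the most. Time passes only in rows, so rows that do not move let the fingers close. It gives the time, the measured TCP pose, the force and the opening at its end, in the units of the state.
- sense(): the state, without advancing time (a new reading comes with each control period).
- capture(name): name is "scene" or "top" or "wrist"; returns the picture (384x512x3 uint8, red, green, blue); there is no depth.
- camera_info(name): a dict with "fx", "fy", "cx", "cy" (pixels), "rvec" (rotation vector, rad) and "tvec" (3), from world to camera coordinates, as OpenCV has them. Camera axes: x right, y down, z forward; pixel columns grow to the right and rows downward; lengths in m; the calibration is good to about 2 mm. The wrist camera is an equidistant fisheye: a pixel r from the principal point sees the ray r / f radians off the axis. A picture is of the moment at which its call begins: read the wrist's pose just before it. camera_info takes no time and is no camera call; for the wrist camera it gives the pose at the moment of the call.
- finish_job(): hands the job in, once; it reports no verdict.
The state is a dict: "time_s": time; "joints": joint angles; "joint_velocities": joint speeds; "effort": joint torques, N m; "tcp_pos": TCP position; "ee_rot": TCP orientation; "wrist_force": force on the tool from outside, world axes, zero at the start; "moment": the same for the moment, N m; "gripper_width": opening from 0.0 (shut) to 1.0 (fully open).
Only numpy, scipy, OpenCV 4.12 (cv2) and the standard library are available. Lean on these libraries where they do the work, as an engineer would, in place of code of your own. Each camera call takes 0.05 s, during which the arm holds its last target. There are 200 camera calls.

## Working session

There is one attempt and no reset: what is moved stays moved. The work goes in short steps, Python scripts to look and compute and a tool call to move; the robot and the scene stay as the last step left them, time stands still between calls to the robot, and variables do not carry over. Pictures are saved under pics/ and viewed, about 8 in all and at most 12, crops included, and the job is handed in when it is done.

Besides the shell and the picture viewer there is one more tool, called as name([rows], argument=value, ...), one row to a line, values as JSON. jog_arm: Moves the arm, as the interface text tells. Its arguments: {"type":"object","properties":{"series":{"type":"array","items":{"type":"array"}}},"required":["series"]}

```bash
mkdir -p pics; python3 - <<'E'
from station import *
import cv2,numpy as np
s=sense();print(s)
ims=[]
for n in("scene","top"):
    print(n,camera_info(n)); im=capture(n); cv2.imwrite(f"pics/{n}0.png",im[...,::-1])
E
```

```text
{'time_s': 0.0, 'joints': array([-4.93514757e+01,  2.20902303e+01,  3.80663201e-01, -2.88224311e-02,
       -6.84099974e+01, -1.48153528e+01]), 'joint_velocities': array([ 0.08723515, -0.01871303, -0.0056949 , -0.01509869,  0.02919001,
        0.0007287 ]), 'effort': array([ 8.76467620e-04, -3.90661776e+01,  1.87407678e+01,  4.21988860e+00,
        1.10433871e-02, -1.80424095e-04]), 'tcp_pos': array([ 0.27209496, -0.56200633,  0.22147165]), 'ee_rot': array([[-4.35584144e-01, -1.00445130e-03, -9.00147457e-01],
       [ 9.00145481e-01,  1.88796128e-03, -4.35585294e-01],
       [ 2.13696776e-03, -9.99997713e-01,  8.17863025e-05]]), 'wrist_force': array([ 0.505043  , -0.42412601, -0.35759412]), 'moment': array([ 0.04211471, -0.05073156, -0.031975  ]), 'gripper_width': 1.0019632637833942}
scene {'fx': 410.3952787494078, 'fy': 410.3952787494078, 'cx': 254.2081221760749, 'cy': 190.90653042974873, 'rvec': array([ 2.22846134,  1.12963945, -0.40363837]), 'tvec': array([-0.4416239 , -0.26740272,  1.32048602])}
top {'fx': 404.97476671680573, 'fy': 404.97476671680573, 'cx': 259.3310582229473, 'cy': 192.24919010402317, 'rvec': array([ 2.13984193, -2.18581533,  0.12737311]), 'tvec': array([0.08328312, 0.61403209, 1.06147523])}
```

View pics/scene0.png

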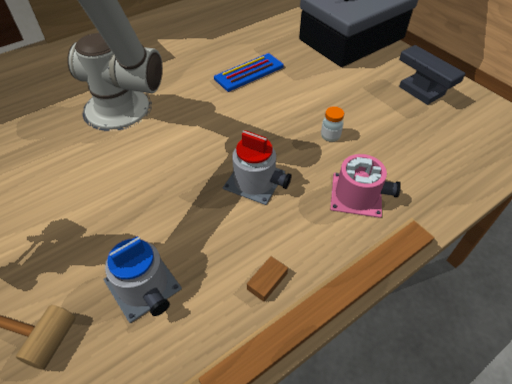

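View pics/top0.png

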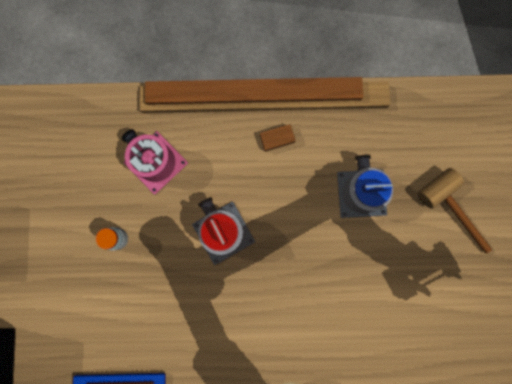

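The scene view shows a red cap on a grey pot at (254,150), a blue cap at (131,258) and a pink capless pot at (360,185). In the top view they are at red (220,231), blue (371,188) and pink (148,157). The grey pot with the red cap is the one meant: it has the red bar handle, the bar lies along its pipe (pipe at (207,204) in top), and the pink pot is excluded by the text. I'll confirm it in an enlarged crop and triangulate.

```bash
cat > h.py <<'E'
import cv2,numpy as np
from station import *
def K(c): return np.array([[c['fx'],0,c['cx']],[0,c['fy'],c['cy']],[0,0,1.]])
def proj(c,P):
    return cv2.projectPoints(np.asarray(P,float).reshape(-1,1,3),np.array(c['rvec']),np.array(c['tvec']),K(c),None)[0].reshape(-1,2)
def model(p,yaw):
    "red cap: disc points, bar points, bar-top points; p = grip point"
    t=np.linspace(0,2*np.pi,60)
    disc=[np.c_[.046*np.cos(t),.046*np.sin(t),0*t+z] for z in(-.034,-.024)]
    b=np.array([[i*.032,j*.009,k] for k in(-.024,.018) for i,j in((1,1),(1,-1),(-1,-1),(-1,1))])
    c,s=np.cos(yaw),np.sin(yaw);R=np.array([[c,-s,0],[s,c,0],[0,0,1]])
    return [np.asarray(a)@R.T+p for a in(np.vstack(disc),b,b[4:])]
def hull(sh,pts):
    m=np.zeros((sh[0]*4,sh[1]*4),np.uint8)
    for q in pts: cv2.fillConvexPoly(m,cv2.convexHull(np.round((q+.5)*4).astype(np.int32)),255)
    return cv2.resize(m,sh[::-1],interpolation=cv2.INTER_AREA)/255.
def redmask(im):
    h=cv2.cvtColor(im,cv2.COLOR_RGB2HSV).astype(int)
    return (((h[...,0]<6)|(h[...,0]>174))&(h[...,1]>190)&(h[...,2]>60)).astype(np.uint8)
E
python3 - <<'E'
from h import *
from scipy.optimize import minimize
C={n:camera_info(n) for n in("scene","top")}
I={n:cv2.imread(f"pics/{n}0.png")[...,::-1].copy() for n in C}
M={}
for n in C:
    m=redmask(I[n]);k,l,st,ce=cv2.connectedComponentsWithStats(m);i=1+np.argmax(st[1:,4]);M[n]=(l==i).astype(float);print(n,st[i],ce[i])
    # fill hole (highlights)
    M[n]=cv2.morphologyEx(M[n],cv2.MORPH_CLOSE,np.ones((7,7)))
def cost(v):
    e=0
    for n in C:
        d,b,_=model(v[:3],v[3]); s=hull((384,512),[proj(C[n],d),proj(C[n],b)])
        e+=np.abs(s-M[n]).sum()
    return e
# init: intersection of rays
P=[K(C[n])@np.c_[cv2.Rodrigues(np.array(C[n]['rvec']))[0],C[n]['tvec']] for n in C]
X=cv2.triangulatePoints(P[0],P[1],np.array([[254.],[150]]),np.array([[220.],[231]]));X=(X[:3]/X[3]).ravel();print("tri",X)
best=None
for y in np.radians(range(0,180,20)):
    r=minimize(cost,[*X,y],method='Nelder-Mead',options=dict(initial_simplex=np.array([*X,y])+np.vstack([np.zeros(4),np.diag([.01,.01,.01,.3])]),xatol=1e-4,fatol=.1))
    if best is None or r.fun<best.fun:best=r
print(best.x,np.degrees(best.x[3]),best.fun,[M[n].sum() for n in C])
np.save("cap.npy",best.x)
out=[]
for n,(u,v) in dict(scene=(254,160),top=(220,225)).items():
    w=45;c=cv2.resize(I[n][v-w:v+w,u-w:u+w],None,fx=4.4,fy=4.4,interpolation=cv2.INTER_CUBIC)
    for q in model(best.x[:3],best.x[3]):
        h=cv2.convexHull(np.round((proj(C[n],q)-[u-w,v-w]+.5)*4.4).astype(np.int32));cv2.polylines(c,[h],True,(0,255,0),1)
    out.append(c)
cv2.imwrite("pics/crop1.png",np.hstack(out)[...,::-1])
E
```

```text
scene [236 133  36  30 779] [253.26444159 148.73170732]
top [202 214  35  36 835] [219.17964072 231.89101796]
tri [0.51200344 0.17042667 0.12056539]
[0.50775818 0.17422963 0.14699059 0.30975731] 17.747786481572753 321.478431372549 [np.float64(782.0), np.float64(964.0)]
```

View pics/crop1.png

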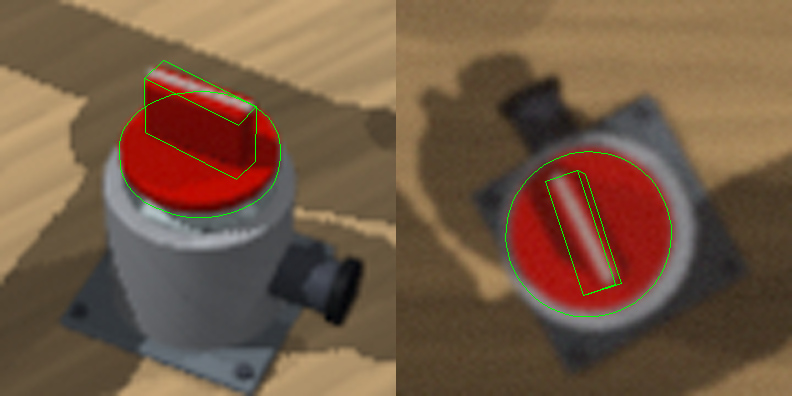

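The crop confirms it: red bar handle on the grey steel pot, bar along the pipe, and the height fit agrees (147 mm against the stated 150). I'll go above it and check from near.

jog_arm([
  [[0.035,-0.003,-0.0333],[0,0,0],0.087],
  [[0.035,-0.003,-0.0333],[0,0,0],0.087],
  [[0.035,-0.003,-0.0333],[0,0,0],0.087],
  [[0.035,-0.003,-0.0333],[0,0,0],0.087],
  [[0.035,-0.003,-0.0333],[0,0,0],0.087],
  [[0.035,-0.003,-0.0333],[0,0,0],0.087],
  [[0.035,-0.003,-0.0333],[0,0,0],0.087],
  [[0.035,-0.003,-0.0333],[0,0,0],0.087],
])

```text
time_s: 1.1
tcp_pos: [0.3901, -0.1929, 0.2465]
ee_rot: [[-0.436, -0.0, -0.9], [0.9, 0.0, -0.436], [0.0, -1.0, 0.0]]
wrist_force: [0.4, 0.4, 0.3]
gripper_width: 1.0
```

jog_arm([
  [[0.035,-0.003,-0.0333],[0,0,0],0.087],
  [[0.035,-0.003,-0.0333],[0,0,0],0.087],
  [[0.035,-0.003,-0.0333],[0,0,0],0.087],
  [[0.035,-0.003,-0.0333],[0,0,0],0.087],
  [[0.035,-0.003,-0.0333],[0,0,0],0.087],
  [[0.035,-0.003,-0.0333],[0,0,0],0.087],
  [[0.035,-0.003,-0.0333],[0,0,0],0.087],
  [[0.035,-0.003,-0.0333],[0,0,0],0.087],
  [[0,0,0],[0,0,0],0.087],
  [[0,0,0],[0,0,0],0.087],
])

```text
time_s: 2.35
tcp_pos: [0.5074, 0.1733, 0.2699]
ee_rot: [[-0.436, -0.002, -0.9], [0.9, -0.001, -0.436], [-0.0, -1.0, 0.002]]
wrist_force: [0.6, 0.1, -0.2]
gripper_width: 0.999
```

```bash
python3 - <<'E'
from h import *
s=sense();c=camera_info("wrist");im=capture("wrist")
np.set_printoptions(precision=4,suppress=True)
print(s['time_s'],s['tcp_pos'],s['joints'],s['wrist_force']);print(s['ee_rot']);print(c)
import pickle;pickle.dump((c,im),open("w1.pkl","wb"))
v=np.load("cap.npy")
def fproj(c,P):
    R=cv2.Rodrigues(np.array(c['rvec']))[0];q=np.asarray(P)@R.T+c['tvec'];th=np.arctan2(np.hypot(q[:,0],q[:,1]),q[:,2]);ph=np.arctan2(q[:,1],q[:,0])
    return np.c_[c['cx']+c['fx']*th*np.cos(ph),c['cy']+c['fy']*th*np.sin(ph)]
o=cv2.resize(im,None,fx=1.5,fy=1.5,interpolation=cv2.INTER_CUBIC)
d,b,t=model(v[:3],np.radians(26))
for q in(d[60:],t):
    cv2.polylines(o,[np.round(fproj(c,q)*1.5).astype(np.int32)],True,(0,255,0),1)
cv2.imwrite("pics/w1.png",o[...,::-1])
E
```

```text
2.35 [0.5074 0.1733 0.2699] [  36.1951   11.6056   -7.43     -0.0121  -71.0627 -100.3514] [ 0.5876  0.1124 -0.2335]
[[-0.4359 -0.0015 -0.9   ]
 [ 0.9    -0.0009 -0.4359]
 [-0.0001 -1.      0.0017]]
{'fx': 297.3186396354542, 'fy': 297.3186396354542, 'cx': 252.78424104132012, 'cy': 188.4910738647605, 'rvec': array([-1.5821, -2.5238, -0.3403]), 'tvec': array([ 0.067 , -0.5568,  0.2947])}
```

View pics/w1.png

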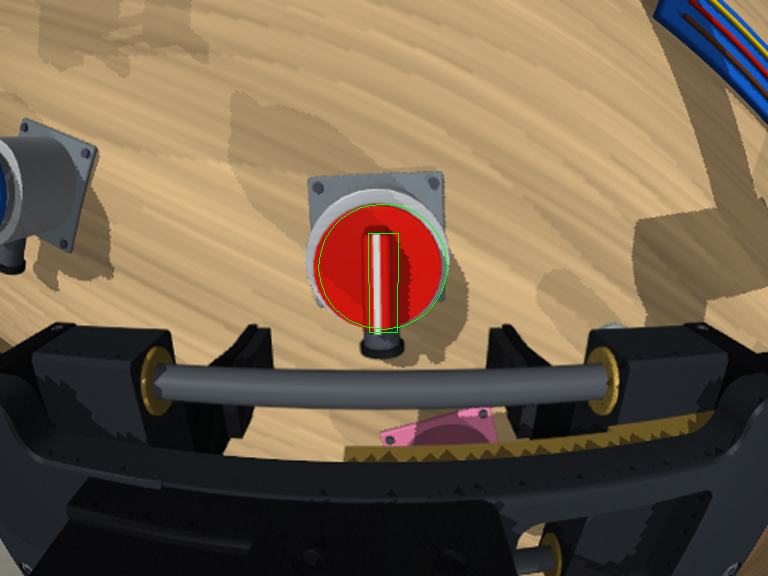

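The wrist picture shows the red cap centred at about (380,267), its stripe vertical at x=377, the pipe below it at (382,345) and the blue pot at the left edge. The yaw of 26° is right and the model sits a few px too far right. A clockwise quarter turn from here would take j6 past its limit (-100-90), so I'll take the half-turned grasp, which also gives a second wrist view.

jog_arm([
  [[0,0,0],[0,-10.6,0],0.087],
  [[0,0,0],[0,-10.6,0],0.087],
  [[0,0,0],[0,-10.6,0],0.087],
  [[0,0,0],[0,-10.6,0],0.087],
  [[0,0,0],[0,-10.6,0],0.087],
  [[0,0,0],[0,-10.6,0],0.087],
  [[0,0,0],[0,-10.6,0],0.087],
  [[0,0,0],[0,-10.6,0],0.087],
  [[0,0,0],[0,-10.6,0],0.087],
])

```text
time_s: 3.52
tcp_pos: [0.5075, 0.1722, 0.2708]
ee_rot: [[-0.853, 0.0, 0.522], [-0.522, 0.0, -0.853], [-0.0, -1.0, -0.0]]
wrist_force: [0.3, -0.1, -1.0]
gripper_width: 0.997
```

jog_arm([
  [[0,0,0],[0,-10.6,0],0.087],
  [[0,0,0],[0,-10.6,0],0.087],
  [[0,0,0],[0,-10.6,0],0.087],
  [[0,0,0],[0,-10.6,0],0.087],
  [[0,0,0],[0,-10.6,0],0.087],
  [[0,0,0],[0,-10.6,0],0.087],
  [[0,0,0],[0,-10.6,0],0.087],
  [[0,0,0],[0,-10.4,0],0.087],
  [[0,0,0],[0,0,0],0.087],
  [[0,0,0],[0,0,0],0.087],
])

```text
time_s: 4.78
tcp_pos: [0.5078, 0.1729, 0.2707]
ee_rot: [[0.433, 0.0, 0.902], [-0.902, 0.0, 0.433], [-0.0, -1.0, 0.0]]
wrist_force: [0.5, 0.3, 0.8]
gripper_width: 1.0
```

```bash
cat >> h.py <<'E'
def fproj(c,P):
    R=cv2.Rodrigues(np.array(c['rvec']))[0];q=np.asarray(P)@R.T+c['tvec'];th=np.arctan2(np.hypot(q[:,0],q[:,1]),q[:,2]);ph=np.arctan2(q[:,1],q[:,0])
    return np.c_[c['cx']+c['fx']*th*np.cos(ph),c['cy']+c['fy']*th*np.sin(ph)]
E
python3 - <<'E'
from h import *
import pickle
from scipy.optimize import minimize
np.set_printoptions(precision=4,suppress=True)
s=sense();c=camera_info("wrist");im=capture("wrist")
pickle.dump((c,im),open("w2.pkl","wb"))
print(s['time_s'],s['tcp_pos'],s['joints']);print(s['ee_rot'])
W=[pickle.load(open(f"w{i}.pkl","rb")) for i in(1,2)]
V=[]
for n in("scene","top"): V.append((proj,camera_info(n),cv2.imread(f"pics/{n}0.png")[...,::-1].copy()))
for c,i in W: V.append((fproj,c,i))
M=[]
for f,c,i in V:
    k,l,st,ce=cv2.connectedComponentsWithStats(redmask(i));j=1+np.argmax(st[1:,4]);print(st[j],ce[j])
    M.append(cv2.morphologyEx((l==j).astype(np.uint8),cv2.MORPH_CLOSE,np.ones((9,9))).astype(float))
def cost(v,idx):
    e=0
    for a in idx:
        f,c,_=V[a];d,b,_=model(v[:3],v[3]);e+=np.abs(hull((384,512),[f(c,d),f(c,b)])-M[a]).sum()/np.sqrt(M[a].sum())
    return e
x0=np.load("cap.npy");x0[3]=np.radians(26)
for idx in([0,1],[2],[3],[2,3],[0,1,2,3]):
    r=minimize(cost,x0,(idx,),method='Nelder-Mead',options=dict(initial_simplex=x0+np.vstack([np.zeros(4),np.diag([.005,.005,.005,.1])]),xatol=5e-5,fatol=.01))
    print(idx,r.x[:3],np.degrees(r.x[3]),r.fun)
v=r.x;np.save("cap2.npy",v)
# stripe axis in each wrist view: bright low-saturation px within the cap, back-projected to bar top plane
for (c,i),m in zip(W,M[2:]):
    h=cv2.cvtColor(i,cv2.COLOR_RGB2HSV).astype(int)
    q=fproj(c,model(v[:3],v[3])[2]);g=np.zeros((384,512),np.uint8);cv2.fillConvexPoly(g,np.round(q).astype(np.int32),1);g=cv2.dilate(g,np.ones((7,7)))
    ys,xs=np.nonzero((g>0)&(h[...,1]<110)&(h[...,2]>120))
    R=cv2.Rodrigues(np.array(c['rvec']))[0];C=-R.T@c['tvec'];p=np.c_[xs-c['cx'],ys-c['cy']];rr=np.hypot(*p.T);th=rr/c['fx']
    ray=np.c_[p*(np.sin(th)/rr)[:,None],np.cos(th)]@R
    X=C+ray*((v[2]+.018-C[2])/ray[:,2])[:,None]
    d=X[:,:2]-X[:,:2].mean(0);e=np.linalg.svd(d,full_matrices=False)[2][0]
    print("stripe",X[:,:2].mean(0),np.degrees(np.arctan(e[1]/e[0])),len(xs),np.ptp(d@e))
o=[]
for c,i in W:
    u=cv2.resize(i,None,fx=2,fy=2,interpolation=cv2.INTER_CUBIC)
    d,b,t=model(v[:3],v[3])
    for q in(d[60:],t):cv2.polylines(u,[np.round(fproj(c,q)*2).astype(np.int32)],True,(0,255,0),1)
    x,y=np.round(fproj(c,v[None,:3])[0]*2).astype(int);o.append(u[max(y-190,0):max(y-190,0)+380,x-195:x+195])
cv2.imwrite("pics/w2.png",np.hstack(o)[...,::-1])
E
```

```text
4.775 [0.5078 0.1729 0.2707] [ 36.1404  11.5415  -7.3956  -0.0021 -71.0532  79.4879]
[[ 0.4325  0.0001  0.9016]
 [-0.9016  0.0001  0.4325]
 [-0.0001 -1.      0.0002]]
[236 133  36  30 779] [253.2644 148.7317]
[202 214  35  36 835] [219.1796 231.891 ]
[ 209  136   85   85 5110] [251.3157 176.9524]
[ 212  133   85   85 5094] [254.0304 174.0346]
[0, 1] [0.5077 0.1737 0.1482] 31.841035238600256 11.215014355311636
[2] [0.5109 0.1711 0.1413] 29.766921808220896 1.1009197405062683
[3] [0.5081 0.1698 0.1411] 28.965947675616476 1.0839532750895697
[2, 3] [0.5096 0.1704 0.1444] 32.90961482873542 4.562527977785946
[0, 1, 2, 3] [0.5096 0.1703 0.1449] 30.329749578011576 16.57640125031646
stripe [0.5114 0.171 ] 25.442708306803027 321 0.06689010064384701
stripe [0.5033 0.1666] 28.39909521270719 403 0.06665440103020706
```

View pics/w2.png

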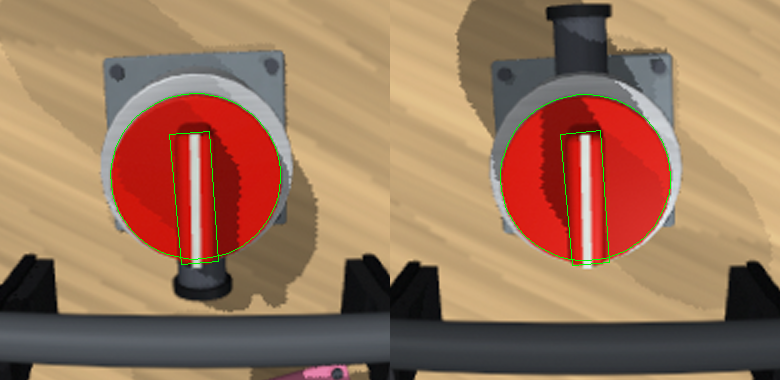

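The overlay fits both wrist views, and the half-turn average puts the bar axis at about (0.508, 0.170), 3 mm along tool +x from the TCP. The bar is vertical in both views, so yaw is within 1-2°. Descend and close.

jog_arm([
  [[0.003,0.03,-0.001],[0,0,0],0.087],
  [[0,0.04,0],[0,0,0],0.087],
  [[0,0.03,0],[0,0,0],0.087],
  [[0,0.02,0],[0,0,0],0.087],
  [[0,0.012,0],[0,0,0],0.087],
  [[0,0.006,0],[0,0,0],0.087],
  [[0,0,0],[0,0,0],0.087],
  [[0,0,0],[0,0,0],0.087],
])

```text
time_s: 5.82
tcp_pos: [0.5088, 0.1708, 0.1334]
ee_rot: [[0.436, 0.002, 0.9], [-0.9, 0.001, 0.436], [-0.0, -1.0, 0.002]]
wrist_force: [-0.8, -0.4, 0.9]
gripper_width: 0.999
```

jog_arm([
  [[0,0,0],[0,0,0],0.05],
  [[0,0,0],[0,0,0],0.03],
  [[0,0,0],[0,0,0],0.01],
  [[0,0,0],[0,0,0],0.01],
  [[0,0,0],[0,0,0],0.01],
  [[0,0,0],[0,0,0],0.01],
  [[0,0,0],[0,0,0],0.01],
  [[0,0,0],[0,0,0],0.01],
])

```text
time_s: 6.82
tcp_pos: [0.5083, 0.1706, 0.1325]
ee_rot: [[0.436, -0.0, 0.9], [-0.9, 0.0, 0.436], [-0.0, -1.0, -0.0]]
wrist_force: [-0.2, 0.4, -0.6]
gripper_width: 0.206
```

The fingers stopped at 17.9 mm, the bar's thickness, with almost no side force. Now push down.

jog_arm([
  [[0,0.004,0],[0,0,0],0.01],
  [[0,0.004,0],[0,0,0],0.01],
  [[0,0.003,0],[0,0,0],0.01],
  [[0,0.002,0],[0,0,0],0.01],
  [[0,0.001,0],[0,0,0],0.01],
  [[0,0,0],[0,0,0],0.01],
  [[0,0,0],[0,0,0],0.01],
])

```text
time_s: 7.7
tcp_pos: [0.5085, 0.1707, 0.1202]
ee_rot: [[0.436, 0.001, 0.9], [-0.9, 0.0, 0.436], [0.0, -1.0, 0.001]]
wrist_force: [-3.9, 0.9, 11.3]
gripper_width: 0.206
```

11.3 N with 12.3 mm travelled matches the spring (about 12.4 mm), so no slip. Press about 1 mm more and turn clockwise (+ about tool y).

jog_arm([
  [[0,0.0012,0],[0,0,0],0.01],
  [[0,0,0],[0,6,0],0.01],
  [[0,0,0],[0,6,0],0.01],
  [[0,0,0],[0,6,0],0.01],
  [[0,0,0],[0,6,0],0.01],
  [[0,0,0],[0,6,0],0.01],
  [[0,0,0],[0,0,0],0.01],
])

```text
time_s: 8.57
tcp_pos: [0.5094, 0.1723, 0.1195]
ee_rot: [[-0.072, 0.004, 0.997], [-0.997, 0.003, -0.072], [-0.003, -1.0, 0.003]]
wrist_force: [-4.9, 3.7, 11.3]
gripper_width: 0.207
```

jog_arm([
  [[0,0.0005,0],[0,7,0],0.01],
  [[0,0,0],[0,7,0],0.01],
  [[0,0,0],[0,7,0],0.01],
  [[0,0,0],[0,7,0],0.01],
  [[0,0,0],[0,7,0],0.01],
  [[0,0,0],[0,7,0],0.01],
  [[0,0,0],[0,7,0],0.01],
  [[0,0,0],[0,7,0],0.01],
  [[0,0,0],[0,4,0],0.01],
  [[0,0,0],[0,0,0],0.01],
])

```text
time_s: 9.82
tcp_pos: [0.51, 0.1731, 0.1193]
ee_rot: [[-0.899, 0.005, 0.437], [-0.437, 0.004, -0.899], [-0.007, -1.0, -0.002]]
wrist_force: [-4.4, 5.6, 11.8]
gripper_width: 0.204
```

```bash
python3 - <<'E'
from h import *
s=sense();print(s['moment'],s['joints'],s['wrist_force'])
i=capture("top");c=capture("scene")
a=cv2.resize(i[170:280,160:280],None,fx=3.2,fy=3.2,interpolation=3);b=cv2.resize(c[95:205,195:315],None,fx=3.2,fy=3.2,interpolation=3)
cv2.imwrite("pics/t3.png",np.hstack([a,b])[...,::-1])
E
```

```text
[1.71988436 1.60912639 0.02241811] [ 3.59936062e+01  1.92807868e+01 -2.01591134e+01 -3.52589353e-02
 -5.01633013e+01 -1.00638054e+01] [-4.40607389  5.55485014 11.75335551]
```

View pics/t3.png

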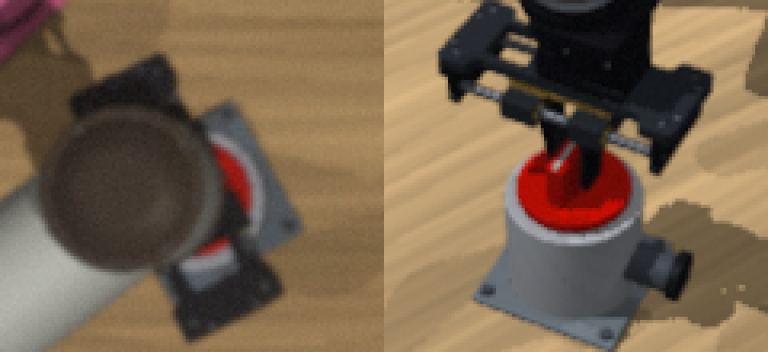

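In the right half (scene view) the bar stands crosswise to the pipe (stripe at (565,150), pipe at (665,265)), still gripped. Let it rise about 9 mm.

jog_arm([
  [[0,-0.003,0],[0,0,0],0.01],
  [[0,-0.003,0],[0,0,0],0.01],
  [[0,-0.002,0],[0,0,0],0.01],
  [[0,-0.0015,0],[0,0,0],0.01],
  [[0,0,0],[0,0,0],0.01],
  [[0,0,0],[0,0,0],0.01],
])

```text
time_s: 10.68
tcp_pos: [0.5098, 0.1728, 0.1273]
ee_rot: [[-0.9, 0.004, 0.436], [-0.436, 0.004, -0.9], [-0.006, -1.0, -0.002]]
wrist_force: [-0.8, 5.0, 3.5]
gripper_width: 0.206
```

jog_arm([
  [[0,-0.001,0],[0,0,0],0.01],
  [[0,0,0],[0,0,0],0.01],
  [[0,0,0],[0,0,0],0.03],
  [[0,0,0],[0,0,0],0.06],
  [[0,0,0],[0,0,0],0.087],
  [[0,0,0],[0,0,0],0.087],
  [[0,0,0],[0,0,0],0.087],
  [[0,0,0],[0,0,0],0.087],
])

```text
time_s: 11.68
tcp_pos: [0.5083, 0.1704, 0.1273]
ee_rot: [[-0.9, -0.0, 0.436], [-0.436, -0.0, -0.9], [0.0, -1.0, 0.0]]
wrist_force: [0.9, -0.1, 0.0]
gripper_width: 0.802
```

jog_arm([
  [[0,-0.01,0],[0,0,0],0.087],
  [[0,-0.02,0],[0,0,0],0.087],
  [[0,-0.04,0],[0,0,0],0.087],
  [[0,-0.04,0],[0,0,0],0.087],
  [[0,-0.03,0],[0,0,0],0.087],
  [[0,0,0],[0,0,0],0.087],
  [[0,0,0],[0,0,0],0.087],
])

```text
time_s: 12.55
tcp_pos: [0.5078, 0.1704, 0.2671]
ee_rot: [[-0.9, -0.001, 0.435], [-0.435, 0.0, -0.9], [0.001, -1.0, -0.0]]
wrist_force: [0.4, -0.2, -0.5]
gripper_width: 0.997
```

```bash
python3 - <<'E'
from h import *
from scipy.optimize import minimize
s=sense();c=camera_info("wrist");w=capture("wrist");S=capture("scene");cs=camera_info("scene")
print(s['time_s'],s['tcp_pos'],s['wrist_force'])
v=np.load("cap2.npy");x0=np.array([.509,.171,.146,np.radians(-64)])
def mask(i):
    k,l,st,ce=cv2.connectedComponentsWithStats(redmask(i));j=1+np.argmax(st[1:,4]);return cv2.morphologyEx((l==j).astype(np.uint8),cv2.MORPH_CLOSE,np.ones((9,9))).astype(float)
V=[(fproj,c,mask(w)),(proj,cs,mask(S))]
def cost(v):
    e=0
    for f,cc,m in V:
        d,b,_=model(v[:3],v[3]);e+=np.abs(hull((384,512),[f(cc,d),f(cc,b)])-m).sum()/np.sqrt(m.sum())
    return e
r=minimize(cost,x0,method='Nelder-Mead',options=dict(initial_simplex=x0+np.vstack([np.zeros(4),np.diag([.005,.005,.005,.1])]),xatol=5e-5,fatol=.01))
print(r.x,np.degrees(r.x[3]),r.fun)
x,y=np.round(fproj(c,x0[None,:3])[0]).astype(int);a=w[max(y-90,0):max(y-90,0)+180,x-90:x+90]
b=S[80:210,190:320]
print(x,y)
cv2.imwrite("pics/f.png",np.hstack([cv2.resize(q,(390,390),interpolation=3) for q in(a,b)])[...,::-1])
E
```

```text
12.55 [0.50781671 0.17036456 0.26712552] [ 0.42298608 -0.21024725 -0.46764028]
[ 0.51048754  0.17081884  0.14195135 -1.05965541] -60.713782756606335 7.78579426993433
250 185
```

View pics/f.png

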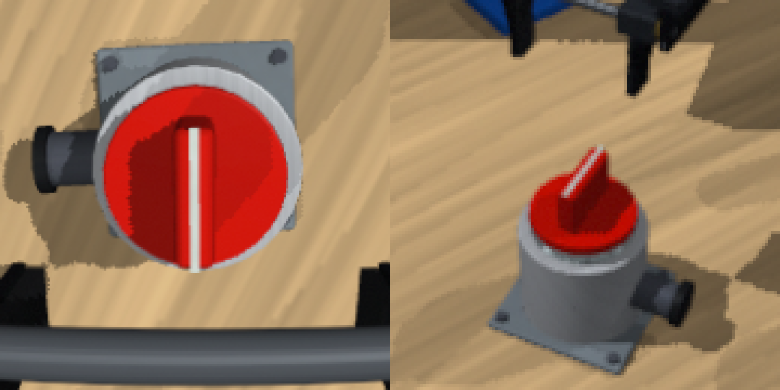

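In the final picture the bar is vertical and the pipe horizontal at left, so they are square to each other, and the cap sits level on the pot with the gripper clear. The fit gives a grip height about 3 mm below the start, where 4 mm is expected. Handing in.

```bash
python3 -c "
from station import *
print(finish_job())"
```

```text
the job is handed in; nothing more can be done
None
```

I locked the red cap and handed the job in at about 12.6 s. No verdict was reported.

- **Grip and push:** I gripped the bar across its thickness; the fingers stopped at 17.9 mm against the stated 18 mm. I then pushed down about 13 mm, and the force of about 11.5 N fits the spring.
- **Turn and release:** I turned the cap 90° clockwise, let it rise, opened the fingers and withdrew upward.

**Last checks:**
- **Bar direction:** in the wrist picture the bar stands square to the pipe by eye. The silhouette fit gave a bar angle of -60.7°, against about -64° from the tool. I trust it less because it also read 3–6° high before the turn.
- **Height:** the fit puts the grip point about 3 mm lower than at the start, where 4 mm is expected. Its absolute height is 142 mm, 4 mm under the nominal 146. The fit also read low before the push (145 against 150), so I took this as camera bias. The 43.5–48 mm window is therefore supported by the change in height, not by a direct reading.
- **Position:** the fitted cap centre moved about 1 mm.
- **Contact:** the wrist force is near zero and the gripper is about 0.1 m above the bar.
- **Blue cap:** the gripper never came near it. I did not measure its angle again at the end.

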